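# Seat the sample vials in the sampler block by touch

## Robot

A 6-joint arm with a two-finger parallel gripper is mounted at the origin on the work surface. World frame = base frame: x ahead of the robot, y to its left, z up, the work surface at z = 0. Lengths are in m, angles in degrees, forces in N, time in s.
With the tool pointing down it reaches from about 0.35 to 0.875 m from the base axis. Payload 4.2 kg.
Tool frame: the origin (TCP) lies midway between the tips of the shut fingers; the grasp point (between the pads) lies 19 mm behind it; z points along the fingers, y is the line along which they close (so a half turn about z gives the same grasp; the last joint's range is limited). The gripper opens to 87 mm and grips with 3 to 60 N. Pads are 19 mm wide; open, the fingers measure 117 mm over their backs; the gripper's body (75 mm by 190 mm) begins 51 mm behind the grasp point.
Start: joints at [-58.579, 22.042, 0.453, 0, -68.411, -14.817], TCP at [0.179, -0.599, 0.223] pointing down, gripper open.
Joint ranges: [-179.83, 179.83], [-69.29, 118.12], [-61.27, 80.66], [-181.25, 117.63], [-171.15, -9.14], [-177.46, 177.46]. Speed limits (degrees/s): [159.86, 159.86, 180, 180, 180, 180].

## Interface

Orientations are given as a 3x3 rotation matrix whose columns are the frame's x, y, z axes.
In Python, from station import r, camrig, job gives the robot as it stands (r), with the cameras (camrig) and the job (job).
- The arm moves only by the tool steer_hand, called after ">>>" in YAML: its name, and indented under it one key for each argument. Schema: {"type":"object","properties":{"segments":{"type":"array","items":{"type":"number"},"minItems":7,"maxItems":56},"only":{"type":"string"},"quiet":{"type":"boolean"},"lines":{"type":"string"}},"required":["segments"],"additionalProperties":false}. segments is one flat list of numbers that holds 1 to 8 rows one after another, with no inner brackets; each row has 7 numbers: the opening from 0.0 (shut) to 1.0 (fully open), then dx, dy, dz in m, then a rotation vector rx, ry, rz in degrees; each row is the pose to reach, as a shift and turn from the pose commanded when the call began, along the tool's axes at that moment; what a row does not reach only later rows make up. A row lasts 1/10 s, in which the tool goes at most 0.05 m and 8.59 degrees, less where a joint would pass 70% of its speed; a pose out of reach is approached as far as the arm can. The fingers move at their own pace and stop on an object; the grip force is fixed at half the most. Time passes only in rows, so rows that do not move let the fingers close. The tool returns the time, the measured TCP pose, the force, the opening and the grip force at its end. only (a regular expression) keeps the lines of the reply that match it, lines (a string "A,B") keeps lines A to B, and quiet returns only ok. Input that does not fit is refused with a message, and nothing moves.
- r.sense(): the state, without advancing time (a new reading comes with each control period).
- camrig.capture(name): name is "side" or "top" or "wrist"; returns a dict with "pixels" (384x512x3 uint8, red, green, blue), "z_map" (384x512 float32, m along the optical axis (not along the pixel's ray), 0 where there is no reading), "K" (3x3 intrinsics, pixels), "world_from_camera" (4x4, takes a point from camera to world coordinates). Camera axes: x right, y up, looking along -z (the intrinsics and any distortion apply to the point x, -y, -z); pixel columns grow to the right and rows downward; lengths in m; the calibration is good to about 2 mm. A picture is of the moment at which its call begins.
- job.finish_job(): hands the job in; it is judged then, once.
The state is a dict: "time_s": time; "joints": joint angles; "joint_velocities": joint speeds; "effort": joint torques, N m; "tcp_pos": TCP position; "ee_rot": TCP orientation; "wrist_force": force on the tool from outside, world axes, zero at the start; "moment": the same for the moment, N m; "gripper_width": opening from 0.0 (shut) to 1.0 (fully open); "gripper_force": force on a finger pad.
Only numpy, scipy, OpenCV 4.12 (cv2) and the standard library are available. Lean on these libraries where they do the work, as an engineer would, in place of code of your own. Each camera call takes 0.05 s, during which the arm holds its last target. There are 200 camera calls.

## Task

Three sample vials stand proud in the metal sampler block: press each one down lightly with a fingertip on its cap until its collar sits on the block, first the shortest, then the middle one, and the tallest last. Only touch them: do not pull up or lift any vial, do not press hard, and leave the black-knobbed plug in the fourth well and everything else on the bench where it is.

Things in the scene. Friction and masses are not known exactly. Their poses are not given: they have to be found in the camera images.
- block: aluminium sampler block, fixed to the bench, 66 x 256 x 45 mm (x, y, z), origin at the centre of its underside at table height, z up, long side along its y. Four wells of 27 mm diameter lie along its y axis at y = -93, -31, 31 and 93 mm; three hold the vials, one a plug. A vial slides straight down against a steady friction of about 4 N and stays where it is left; the seat is rigid.
- short_vial: shortest sample vial: clear glass, 25 mm across, white cap, loose, upright in any one of the wells, 56 mm tall, 50 g. Origin: centre of its underside, z up along it. A white collar 36 mm across and 5 mm thick starts 31 mm above the origin. At the start the origin is 24 mm above the table (collar 10 mm clear of the block), seated 14 mm (collar on the block).
- middle_vial: middle-sized sample vial: clear glass, 25 mm across, white cap, loose, upright in any one of the wells, 76 mm tall, 50 g. Origin: centre of its underside, z up along it. A white collar 36 mm across and 5 mm thick starts 31 mm above the origin. At the start the origin is 24 mm above the table (collar 10 mm clear of the block), seated 14 mm (collar on the block).
- tall_vial: tallest sample vial: clear glass, 25 mm across, white cap, loose, upright in any one of the wells, 96 mm tall, 50 g. Origin: centre of its underside, z up along it. A white collar 36 mm across and 5 mm thick starts 31 mm above the origin. At the start the origin is 24 mm above the table (collar 10 mm clear of the block), seated 14 mm (collar on the block).
- short_vial_top (a point): centre of the flat top, 28 mm across, of the shortest vial's cap (80 mm above the table at the start, 70 mm when seated)
- middle_vial_top (a point): centre of the flat top, 28 mm across, of the middle vial's cap (100 mm above the table at the start, 90 mm when seated)
- tall_vial_top (a point): centre of the flat top, 28 mm across, of the tallest vial's cap (120 mm above the table at the start, 110 mm when seated)
- plug: steel blanking plug with a black ball knob (20 mm), loose, already seated in the remaining well; origin at the centre of its underside, 25 mm above the table; its knob's top is 56 mm above the origin. To be left alone.
- beaker: small glass beaker, 48 mm across the rim, 55 mm tall, standing on the robot's side of the block; a bystander. Origin at the centre of its underside.
- spatula: steel broad-bladed spatula 150 mm long, lying on the bench on the far side of the block; a bystander. Origin near its middle, on its underside.
- tube_rack: yellow rack full of capped tubes, 116 x 168 mm, 98 mm tall, to the robot's left; a bystander. Origin at the centre of its underside.
- steel_rack: steel rack full of capped tubes, 90 x 168 mm, 98 mm tall, to the robot's right; a bystander. Origin at the centre of its underside.
- flask: conical glass flask, 76 mm across the foot, 108 mm tall, far left; a bystander. Origin at the centre of its underside.
- reagent: white reagent bottle with red cap, 80 mm across, 190 mm tall, near right; a bystander. Origin at the centre of its underside.
- dish: white ceramic dish, 90 mm across, 22 mm tall, near left; a bystander. Origin at the centre of its underside.

How it is judged:
By the outcome, as a careful person would: the job done as asked, in the order asked, and still so for the second after the job is handed in, with the robot touching nothing.
It also fails if it takes over 42 s, if anything falls off the work surface, if the arm or the gripper's body presses on something with over 40 N, if the wrist force passes 120 N, or if a joint passes its speed limit or range.

## Working session

There is one attempt and no reset: what is moved stays moved. The work goes in short steps, Python scripts to look and compute and a tool call to move; the robot and the scene stay as the last step left them, time stands still between calls to the robot, and variables do not carry over. Pictures are saved under pics/ and viewed, at most 10 in all, crops included, and the job is handed in when it is done.

```bash
ls; mkdir -p pics
```

Run:
```python
from station import r, camrig, job
import cv2,numpy as np
s=r.sense();print(s)
for n in("side","top"):
    c=camrig.capture(n);np.savez("/tmp/"+n,**c);cv2.imwrite(f"pics/{n}0.png",c["pixels"][:,:,::-1]);print(n,c["K"],c["world_from_camera"],[k for k in c])
```

```text
pics
station.py
{'time_s': 0.0, 'joints': array([-5.85806088e+01,  2.20893340e+01,  3.80510253e-01, -3.06472978e-02,
       -6.84116042e+01, -1.48162555e+01]), 'joint_velocities': array([-0.03513788,  0.01944076,  0.06172877, -0.0033727 , -0.00973118,
        0.00339345]), 'effort': array([ 5.38495260e-04, -3.90663922e+01,  1.87401706e+01,  4.21991497e+00,
        1.09726682e-02, -2.07678090e-04]), 'tcp_pos': array([ 0.17843748, -0.59835496,  0.22147534]), 'ee_rot': array([[-9.58363285e-01, -2.85550981e-01, -6.71226285e-04],
       [-2.85551765e-01,  9.58361088e-01,  2.05291439e-03],
       [ 5.70654348e-05,  2.15910763e-03, -9.99997667e-01]]), 'wrist_force': array([ 0.16066937, -0.12860959,  0.55164193]), 'moment': array([-0.06885152, -0.0572589 ,  0.00723567]), 'gripper_force': 0.0, 'gripper_width': 0.9941270529819539}
side [[379.27636371   0.         252.36324291]
 [  0.         379.27636371 192.26053165]
 [  0.           0.           1.        ]] [[-0.76624357  0.40673026 -0.4974347  -0.00321813]
 [-0.64247465 -0.47309785  0.60283061  0.64422986]
 [ 0.00985417  0.78150427  0.62382207  0.74429348]
 [ 0.          0.          0.          1.        ]] ['pixels', 'z_map', 'K', 'world_from_camera']
top [[453.57766726   0.         261.0137799 ]
 [  0.         453.57766726 187.22671726]
 [  0.           0.           1.        ]] [[-1.98818309e-02  9.94602158e-01 -1.01839382e-01  3.81413193e-01]
 [-9.99802325e-01 -1.97942050e-02  1.87100303e-03  5.83690474e-03]
 [-1.54925952e-04  1.01856450e-01  9.94799095e-01  1.49198630e+00]
 [ 0.00000000e+00  0.00000000e+00  0.00000000e+00  1.00000000e+00]] ['pixels', 'z_map', 'K', 'world_from_camera']
```

View pics/side0.png

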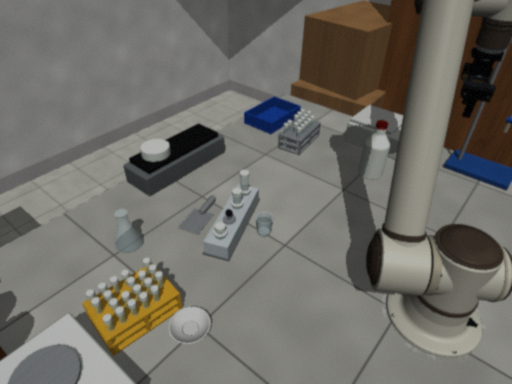

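View pics/top0.png

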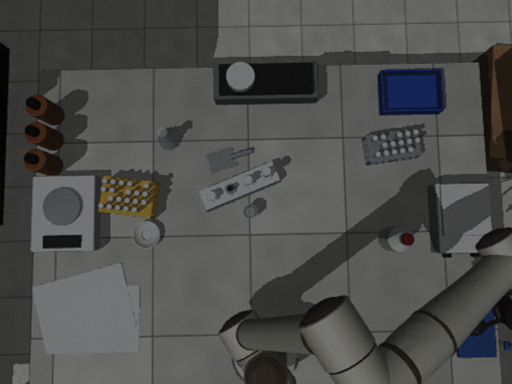

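The side view shows the block around (235,220), with caps at (220,230), (237,195) and (245,180) and the plug at (229,215). In the top view the caps are near (213,194), (248,181) and (267,171), with the plug at (231,188).

Run:
```python
import cv2,numpy as np
S=np.load("/tmp/side.npz");T=np.load("/tmp/top.npz")
a=cv2.resize(S["pixels"][160:265,190:290],None,fx=5,fy=5,interpolation=cv2.INTER_CUBIC)
b=cv2.resize(T["pixels"][140:225,190:290],None,fx=5,fy=5,interpolation=cv2.INTER_CUBIC)
a=cv2.resize(a,(400,420));b=cv2.resize(b,(400,340))
o=np.zeros((420,800,3),np.uint8);o[:,:400]=a;o[:340,400:]=b
cv2.imwrite("pics/crop1.png",o[:,:,::-1])
for D,n,(r0,r1,c0,c1) in((S,"side",(160,265,195,275)),(T,"top",(150,220,190,290))):
    K=D["K"];W=D["world_from_camera"];v,u=np.mgrid[r0:r1,c0:c1];z=D["z_map"][r0:r1,c0:c1]
    P=np.stack([(u-K[0,2])/K[0,0]*z,-(v-K[1,2])/K[1,1]*z,-z],-1)@W[:3,:3].T+W[:3,3]
    h=P[...,2]
    m=((h>.041)&(h<.049)).astype(np.uint8)
    k,l,st,ce=cv2.connectedComponentsWithStats(m);i=1+st[1:,4].argmax()
    q=P[l==i][:,:2].astype(np.float32);print(n,"block top",len(q),cv2.minAreaRect(q*1000),np.median(h[l==i]))
    for lo in(.074,.062,):
        m=(h>lo).astype(np.uint8);k,l,st,ce=cv2.connectedComponentsWithStats(m)
        for i in range(1,k):
            p=P[l==i];t=p[p[:,2]>np.percentile(p[:,2],95)-.008]
            if len(p)>8:print(lo,len(p),ce[i]+[c0,r0],"top z",np.percentile(p[:,2],[50,90,98]).round(4),"xy",t.mean(0).round(4))
```

```text
side block top 982 ((536.6495971679688, 72.43695068359375), (67.24726867675781, 260.8052062988281), 21.433408737182617) 0.04495033784082392
0.074 158 [244.11392405 178.36075949] top z [0.1045 0.1196 0.1206] xy [ 0.5688 -0.0116  0.1183]
0.074 112 [236.64285714 193.86607143] top z [0.0972 0.1009 0.102 ] xy [0.5461 0.0462 0.0991]
0.074 29 [228.62068966 211.37931034] top z [0.0781 0.0801 0.081 ] xy [0.5239 0.1032 0.0777]
0.074 81 [219.85185185 226.27160494] top z [0.0795 0.0811 0.0813] xy [0.501  0.1604 0.0792]
0.062 331 [240.92749245 186.77039275] top z [0.0952 0.1189 0.1202] xy [ 0.5599 -0.0013  0.1281]
0.062 48 [228.72916667 212.64583333] top z [0.0754 0.0798 0.1208] xy [0.5078 0.1191 0.0968]
0.062 111 [219.83783784 227.69369369] top z [0.0788 0.081  0.0812] xy [0.5008 0.1607 0.0789]
top block top 966 ((537.154052734375, 72.0232925415039), (66.25210571289062, 255.22586059570312), 21.415050506591797) 0.044587539374973284
0.074 72 [266.43055556 171.54166667] top z [0.1185 0.1228 0.1239] xy [ 0.5682 -0.0142  0.1437]
0.074 67 [248.08955224 179.91044776] top z [0.0989 0.1022 0.1042] xy [0.5484 0.0433 0.0995]
0.074 21 [229.80952381 187.71428571] top z [0.0787 0.0818 0.928 ] xy [0.519  0.0956 0.1495]
0.074 54 [211.59259259 195.64814815] top z [0.0789 0.0838 0.0854] xy [0.5038 0.158  0.0805]
0.062 80 [266.525  172.0875] top z [0.1183 0.1227 0.1238] xy [ 0.5682 -0.0142  0.1437]
0.062 71 [248.09859155 180.16901408] top z [0.0987 0.1021 0.1042] xy [0.5484 0.0432 0.0995]
0.062 33 [229.90909091 188.24242424] top z [0.0771 0.0814 0.5897] xy [0.5192 0.096  0.1459]
0.062 69 [211.76811594 195.79710145] top z [0.0781 0.0828 0.0854] xy [0.5033 0.1586 0.0801]
```

View pics/crop1.png

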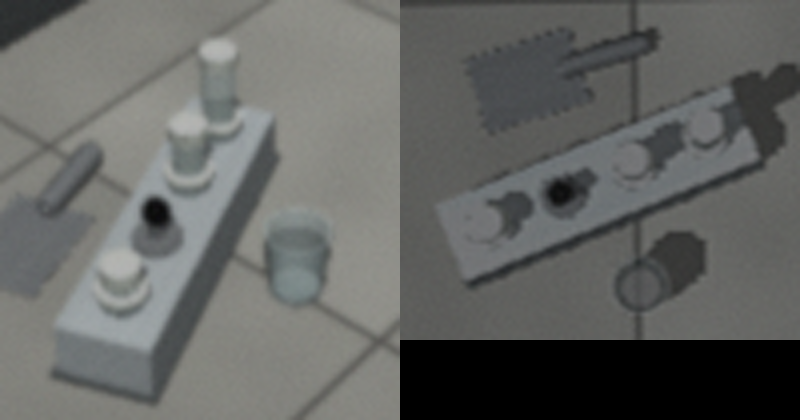

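The crop confirms the layout. From the +y end of the block: short vial (120,280 left panel), plug (155,215), middle (187,135), tall (217,60). Both views put the block centre at (0.537, 0.072) with a 21.4° yaw, and the cap heights are 80, 100 and 120 mm, as stated.

Create h.py:
```python
import numpy as np,sys
from station import r, camrig, job
a=np.radians(21.42);C=np.array([.5369,.0722]);u=np.array([-np.sin(a),np.cos(a)])
W={n:C+u*y for n,y in(("short",.093),("middle",-.031),("tall",-.093))}
def go(n,z):
    s=r.sense();d=np.r_[W[n],z]-s["tcp_pos"]
    print(n,np.r_[W[n],z].round(4),"tcp",s["tcp_pos"].round(4),"tool shift",(s["ee_rot"].T@d).round(4),"F",s["wrist_force"].round(2),s["time_s"])
if __name__=="__main__":go(sys.argv[1],float(sys.argv[2]))
```

```bash
python3 h.py short .13
```

Run:
```python
import numpy as np
D=np.load("/tmp/top.npz");K=D["K"];W=D["world_from_camera"]
for n,u,v in(("reagent",407,240),):
    z=D["z_map"][v,u];print(n,W[:3,:3]@[(u-K[0,2])/K[0,0]*z,-(v-K[1,2])/K[1,1]*z,-z]+W[:3,3])
```

```text
short [0.5029 0.1588 0.13  ] tcp [ 0.1785 -0.5984  0.2216] tool shift [-0.5272  0.6328  0.0928] F [ 0.69 -0.33 -0.76] 0.1
reagent [ 0.35512024 -0.41079216  0.1868415 ]
```

>>> steer_hand:
  segments: [0,0,0,-0.04,0,0,0,0,-0.024,0.029,-0.06,0,0,0,0,-0.055,0.066,-0.06,0,0,0,0,-0.086,0.103,-0.06,0,0,0,0,-0.117,0.14,-0.06,0,0,0,0,-0.148,0.177,-0.06,0,0,0,0,-0.179,0.214,-0.06,0,0,0,0,-0.21,0.251,-0.06,0,0,0]

```text
time_s: 0.9
tcp_pos: [0.3082, -0.2965, 0.2823]
ee_rot: [[-0.958, -0.285, -0.0], [-0.285, 0.958, 0.0], [-0.0, 0.0, -1.0]]
wrist_force: [1.1, -0.0, -0.3]
gripper_width: 0.353
gripper_force: 0.0
```

```bash
python3 h.py short .13
```

```text
short [0.5029 0.1588 0.13  ] tcp [ 0.3082 -0.2965  0.2823] tool shift [-0.3165  0.3807  0.1524] F [ 1.09 -0.03 -0.32] 0.9
```

>>> steer_hand:
  segments: [0,-0.031,0.038,0,0,0,0,0,-0.062,0.076,0,0,0,0,0,-0.094,0.114,0,0,0,0,0,-0.126,0.152,0.01,0,0,0,0,-0.158,0.19,0.02,0,0,0,0,-0.19,0.228,0.03,0,0,0,0,-0.221,0.266,0.04,0,0,0,0,-0.252,0.304,0.05,0,0,0]

```text
time_s: 1.7
tcp_pos: [0.462, 0.0651, 0.2325]
ee_rot: [[-0.958, -0.286, -0.0], [-0.286, 0.958, 0.0], [-0.0, 0.0, -1.0]]
wrist_force: [1.2, 0.2, 0.3]
gripper_width: 0.004
gripper_force: 0.0
```

```bash
python3 h.py short .13
```

```text
short [0.5029 0.1588 0.13  ] tcp [0.462  0.0651 0.2325] tool shift [-0.0661  0.078   0.1025] F [1.18 0.22 0.27] 1.7
```

>>> steer_hand:
  segments: [0,-0.025,0.03,0,0,0,0,0,-0.05,0.061,0,0,0,0,0,-0.062,0.076,0.03,0,0,0,0,-0.064,0.077,0.06,0,0,0,0,-0.064,0.077,0.08,0,0,0,0,-0.064,0.077,0.08,0,0,0]

```text
time_s: 2.3
tcp_pos: [0.499, 0.1542, 0.1495]
ee_rot: [[-0.958, -0.286, -0.007], [-0.285, 0.958, -0.004], [0.008, -0.002, -1.0]]
wrist_force: [0.5, 0.2, -0.4]
gripper_width: 0.0
gripper_force: 0.0
```

```bash
python3 h.py short .09
```

```text
short [0.5029 0.1588 0.09  ] tcp [0.499  0.1542 0.1495] tool shift [-0.0055  0.0034  0.0595] F [ 0.48  0.24 -0.38] 2.3
```

>>> steer_hand:
  segments: [0,-0.003,0.003,0.03,0,0,0,0,-0.003,0.003,0.04,0,0,0,0,-0.003,0.003,0.04,0,0,0,0,-0.003,0.003,0.04,0,0,0]

```text
time_s: 2.7
tcp_pos: [0.5039, 0.1589, 0.1141]
ee_rot: [[-0.958, -0.286, 0.001], [-0.286, 0.958, 0.0], [-0.002, -0.0, -1.0]]
wrist_force: [0.2, 0.1, 0.3]
gripper_width: 0.003
gripper_force: 0.0
```

```bash
python3 h.py short .085
```

Run:
```python
from station import r, camrig, job
import cv2,numpy as np
c=camrig.capture("side");p=c["pixels"][150:265,180:290];d=camrig.capture("top")["pixels"][140:225,190:290]
o=np.zeros((460,800,3),np.uint8);o[:,:400]=cv2.resize(p,(400,460),interpolation=2);o[:340,400:]=cv2.resize(d,(400,340),interpolation=2)
cv2.imwrite("pics/a1.png",o[:,:,::-1])
```

```text
short [0.5029 0.1588 0.085 ] tcp [0.5039 0.1589 0.1141] tool shift [0.001  0.0001 0.0291] F [0.19 0.08 0.3 ] 2.7
```

View pics/a1.png

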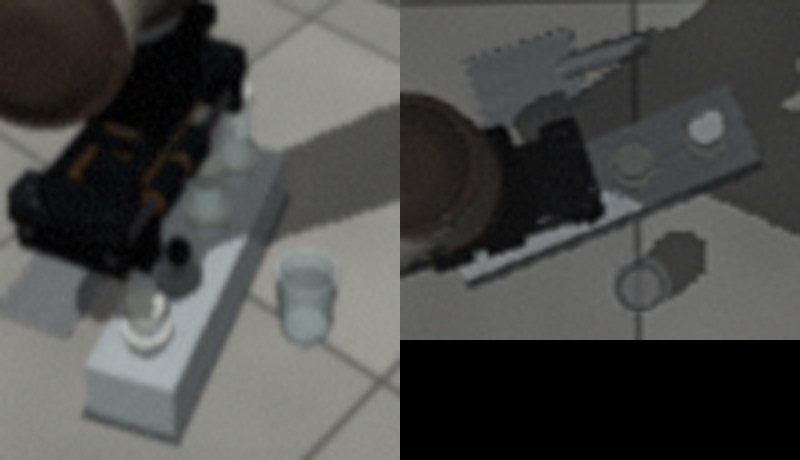

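The gripper body hides its own fingers above the short vial at left-panel (147,310). The neighbouring vials and plug at (180,255) are clear of it. Descending.

>>> steer_hand:
  segments: [0,0.001,0,0.01,0,0,0,0,0.001,0,0.02,0,0,0,0,0.001,0,0.026,0,0,0,0,0.001,0,0.027,0,0,0,0,0.001,0,0.027,0,0,0,0,0.001,0,0.027,0,0,0]

```text
time_s: 3.4
tcp_pos: [0.5026, 0.1587, 0.0861]
ee_rot: [[-0.958, -0.286, 0.0], [-0.286, 0.958, 0.0], [-0.0, -0.0, -1.0]]
wrist_force: [0.3, 0.7, -0.4]
gripper_width: 0.004
gripper_force: 0.0
```

```bash
python3 h.py short .07
```

```text
short [0.5029 0.1588 0.07  ] tcp [0.5026 0.1587 0.0861] tool shift [-0.0004 -0.      0.0161] F [ 0.26  0.67 -0.37] 3.4
```

>>> steer_hand:
  segments: [0,0,0,0.002,0,0,0,0,0,0,0.004,0,0,0,0,0,0,0.006,0,0,0,0,0,0,0.008,0,0,0,0,0,0,0.01,0,0,0,0,0,0,0.011,0,0,0,0,0,0,0.012,0,0,0,0,0,0,0.012,0,0,0]

```text
time_s: 4.2
tcp_pos: [0.5024, 0.1586, 0.0739]
ee_rot: [[-0.958, -0.286, 0.0], [-0.286, 0.958, 0.0], [-0.0, 0.0, -1.0]]
wrist_force: [-1.5, 0.6, 2.5]
gripper_width: 0.005
gripper_force: 1.2
```

```bash
python3 h.py short .07
```

```text
short [0.5029 0.1588 0.07  ] tcp [0.5024 0.1586 0.0739] tool shift [-0.0005  0.      0.0039] F [-1.53  0.63  2.47] 4.2
```

>>> steer_hand:
  segments: [0,0,0,0.0008,0,0,0,0,0,0,0.0016,0,0,0,0,0,0,0.0024,0,0,0,0,0,0,0.003,0,0,0,0,0,0,0.003,0,0,0,0,0,0,0.003,0,0,0]

```text
time_s: 4.8
tcp_pos: [0.5024, 0.1586, 0.0709]
ee_rot: [[-0.958, -0.286, 0.0], [-0.286, 0.958, 0.0], [-0.0, 0.0, -1.0]]
wrist_force: [1.0, 0.5, 2.8]
gripper_width: 0.008
gripper_force: 1.1
```

```bash
python3 h.py short .07
```

```text
short [0.5029 0.1588 0.07  ] tcp [0.5024 0.1586 0.0709] tool shift [-0.0006  0.      0.0009] F [0.98 0.47 2.83] 4.8
```

>>> steer_hand:
  segments: [0,0,0,0.0004,0,0,0,0,0,0,0.0008,0,0,0,0,0,0,0.0008,0,0,0]

```text
time_s: 5.1
tcp_pos: [0.5024, 0.1586, 0.0704]
ee_rot: [[-0.958, -0.286, 0.0], [-0.286, 0.958, 0.0], [-0.0, -0.0, -1.0]]
wrist_force: [-0.7, 0.4, 4.2]
gripper_width: 0.002
gripper_force: 2.4
```

```bash
python3 h.py short .07
```

```text
short [0.5029 0.1588 0.07  ] tcp [0.5024 0.1586 0.0704] tool shift [-0.0005 -0.      0.0004] F [-0.71  0.4   4.19] 5.1
```

>>> steer_hand:
  segments: [0,0,0,0.0003,0,0,0,0,0,0,0.0003,0,0,0,0,0,0,0.0003,0,0,0]

```text
time_s: 5.4
tcp_pos: [0.5024, 0.1586, 0.0704]
ee_rot: [[-0.958, -0.286, 0.0], [-0.286, 0.958, 0.0], [-0.0, -0.0, -1.0]]
wrist_force: [-1.5, -0.7, 7.6]
gripper_width: 0.006
gripper_force: 3.3
```

```bash
python3 h.py short .07
```

```text
short [0.5029 0.1588 0.07  ] tcp [0.5024 0.1586 0.0704] tool shift [-0.0005  0.      0.0004] F [-1.52 -0.7   7.58] 5.4
```

>>> steer_hand:
  segments: [0,0,0,0.0002,0,0,0,0,0,0,0.0002,0,0,0,0,0,0,0.0002,0,0,0]

```text
time_s: 5.7
tcp_pos: [0.5024, 0.1586, 0.0704]
ee_rot: [[-0.958, -0.286, 0.0], [-0.286, 0.958, 0.0], [-0.0, -0.0, -1.0]]
wrist_force: [-2.1, -1.1, 7.7]
gripper_width: 0.006
gripper_force: 3.9
```

```bash
python3 h.py short .07
```

```text
short [0.5029 0.1588 0.07  ] tcp [0.5024 0.1586 0.0704] tool shift [-0.0005  0.      0.0004] F [-2.15 -1.11  7.73] 5.7
```

>>> steer_hand:
  segments: [0,0,0,-0.004,0,0,0,0,0,0,-0.03,0,0,0,0,0,0,-0.065,0,0,0,0,-0.004,-0.045,-0.08,0,0,0,0,-0.008,-0.09,-0.08,0,0,0,0,-0.0115,-0.124,-0.075,0,0,0,0,-0.0115,-0.124,-0.065,0,0,0,0,-0.0115,-0.124,-0.06,0,0,0]

```text
time_s: 6.5
tcp_pos: [0.5478, 0.0421, 0.1281]
ee_rot: [[-0.959, -0.283, -0.003], [-0.283, 0.959, -0.0], [0.003, 0.001, -1.0]]
wrist_force: [-0.8, 0.8, 0.9]
gripper_width: 0.006
gripper_force: 0.0
```

```bash
python3 h.py middle .106
```

Run:
```python
from station import r, camrig, job
import cv2
p=camrig.capture("side")["pixels"][150:265,180:290]
cv2.imwrite("pics/a2.png",cv2.resize(p,(550,575),interpolation=2)[:,:,::-1])
```

```text
middle [0.5482 0.0433 0.106 ] tcp [0.5478 0.0421 0.1281] tool shift [-0.0008  0.0011  0.0221] F [-0.8   0.83  0.91] 6.5
```

View pics/a2.png

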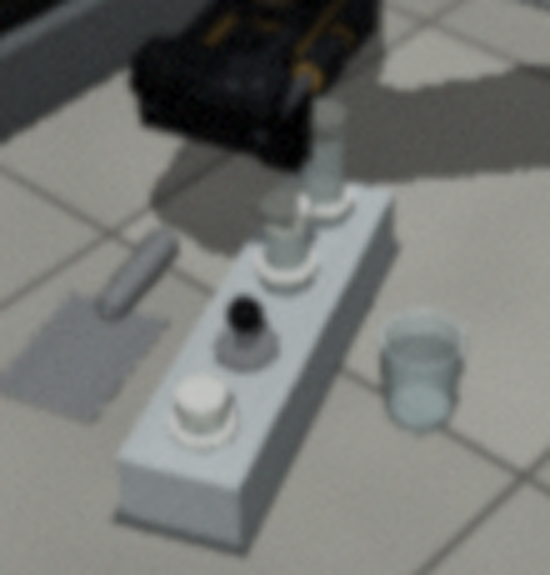

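The short vial at (203,415) now sits with its collar on the block. The plug at (245,335) hasn't moved, and the middle vial is at (285,240).

>>> steer_hand:
  segments: [0,0,0,0.01,0,0,0,0,0,0,0.018,0,0,0,0,0,0,0.022,0,0,0,0,0,0,0.022,0,0,0,0,0,0,0.022,0,0,0]

```text
time_s: 7.05
tcp_pos: [0.5489, 0.0434, 0.1077]
ee_rot: [[-0.958, -0.286, 0.0], [-0.286, 0.958, -0.0], [-0.0, -0.0, -1.0]]
wrist_force: [-0.5, 0.5, 0.2]
gripper_width: 0.006
gripper_force: 0.0
```

```bash
python3 h.py middle .0904
```

```text
middle [0.5482 0.0433 0.0904] tcp [0.5489 0.0434 0.1077] tool shift [0.0006 0.0002 0.0173] F [-0.49  0.49  0.25] 7.05
```

>>> steer_hand:
  segments: [0,0.0006,0,0.003,0,0,0,0,0.0006,0,0.006,0,0,0,0,0.0006,0,0.008,0,0,0,0,0.0006,0,0.01,0,0,0,0,0.0006,0,0.012,0,0,0,0,0.0006,0,0.013,0,0,0,0,0.0006,0,0.014,0,0,0,0,0.0006,0,0.014,0,0,0]

```text
time_s: 7.85
tcp_pos: [0.5483, 0.0428, 0.0936]
ee_rot: [[-0.958, -0.286, 0.0], [-0.286, 0.958, 0.0], [-0.0, 0.0, -1.0]]
wrist_force: [-0.4, -0.4, 2.5]
gripper_width: 0.004
gripper_force: 1.3
```

```bash
python3 h.py middle .0904
```

```text
middle [0.5482 0.0433 0.0904] tcp [0.5483 0.0428 0.0936] tool shift [-0.0001  0.0005  0.0032] F [-0.43 -0.41  2.5 ] 7.85
```

>>> steer_hand:
  segments: [0,0,0,0.0008,0,0,0,0,0,0,0.0016,0,0,0,0,0,0,0.0022,0,0,0,0,0,0,0.0028,0,0,0,0,0,0,0.0028,0,0,0,0,0,0,0.0028,0,0,0]

```text
time_s: 8.45
tcp_pos: [0.5482, 0.0429, 0.0907]
ee_rot: [[-0.958, -0.286, -0.0], [-0.286, 0.958, 0.0], [0.0, 0.0, -1.0]]
wrist_force: [0.0, 0.4, 2.6]
gripper_width: 0.005
gripper_force: 1.2
```

```bash
python3 h.py middle .0904
```

```text
middle [0.5482 0.0433 0.0904] tcp [0.5482 0.0429 0.0907] tool shift [-0.0002  0.0005  0.0003] F [0.02 0.4  2.61] 8.45
```

>>> steer_hand:
  segments: [0,0,0,0.0003,0,0,0,0,0,0,0.0006,0,0,0,0,0,0,0.0006,0,0,0,0,0,0,0.0006,0,0,0]

```text
time_s: 8.85
tcp_pos: [0.5483, 0.0429, 0.0905]
ee_rot: [[-0.958, -0.286, 0.0], [-0.286, 0.958, 0.0], [-0.0, -0.0, -1.0]]
wrist_force: [-0.9, 0.7, 5.4]
gripper_width: 0.007
gripper_force: 2.4
```

```bash
python3 h.py middle .0904
```

```text
middle [0.5482 0.0433 0.0904] tcp [0.5483 0.0429 0.0905] tool shift [-0.0001  0.0005  0.0001] F [-0.85  0.68  5.41] 8.85
```

>>> steer_hand:
  segments: [0,0,0,0.0004,0,0,0,0,0,0,0.0004,0,0,0,0,0,0,0.0004,0,0,0]

```text
time_s: 9.15
tcp_pos: [0.5483, 0.0429, 0.0904]
ee_rot: [[-0.958, -0.286, 0.0], [-0.286, 0.958, -0.0], [-0.0, -0.0, -1.0]]
wrist_force: [-2.0, 0.4, 7.8]
gripper_width: 0.002
gripper_force: 3.4
```

```bash
python3 h.py middle .0904
```

```text
middle [0.5482 0.0433 0.0904] tcp [0.5483 0.0429 0.0904] tool shift [-0.0001  0.0005  0.    ] F [-2.    0.41  7.81] 9.15
```

>>> steer_hand:
  segments: [0,0,0,-0.004,0,0,0,0,0,0,-0.03,0,0,0,0,0,0,-0.06,0,0,0,0,0,0,-0.062,0,0,0,0,-0.003,-0.032,-0.062,0,0,0,0,-0.005,-0.0615,-0.06,0,0,0,0,-0.005,-0.0615,-0.05,0,0,0,0,-0.005,-0.0615,-0.045,0,0,0]

```text
time_s: 9.95
tcp_pos: [0.5694, -0.0151, 0.1328]
ee_rot: [[-0.959, -0.284, -0.003], [-0.284, 0.959, 0.0], [0.003, 0.001, -1.0]]
wrist_force: [-1.0, 0.4, -0.2]
gripper_width: 0.007
gripper_force: 0.0
```

```bash
python3 h.py tall .126
```

```text
tall [ 0.5709 -0.0144  0.126 ] tcp [ 0.5694 -0.0151  0.1328] tool shift [-0.0017  0.0003  0.0068] F [-0.98  0.36 -0.22] 9.95
```

>>> steer_hand:
  segments: [0,0,0,0.003,0,0,0,0,0,0,0.006,0,0,0,0,0,0,0.008,0,0,0,0,0,0,0.008,0,0,0]

```text
time_s: 10.35
tcp_pos: [0.5704, -0.0142, 0.1267]
ee_rot: [[-0.958, -0.286, -0.0], [-0.286, 0.958, 0.0], [0.0, 0.0, -1.0]]
wrist_force: [0.1, -0.2, -0.7]
gripper_width: 0.006
gripper_force: 0.0
```

```bash
python3 h.py tall .1104
```

```text
tall [ 0.5709 -0.0144  0.1104] tcp [ 0.5704 -0.0142  0.1267] tool shift [-0.0004 -0.0003  0.0163] F [ 0.13 -0.23 -0.71] 10.35
```

>>> steer_hand:
  segments: [0,0,0,0.002,0,0,0,0,0,0,0.004,0,0,0,0,0,0,0.006,0,0,0,0,0,0,0.008,0,0,0,0,0,0,0.01,0,0,0,0,0,0,0.012,0,0,0,0,0,0,0.013,0,0,0,0,0,0,0.013,0,0,0]

```text
time_s: 11.15
tcp_pos: [0.5707, -0.0147, 0.1138]
ee_rot: [[-0.958, -0.286, 0.0], [-0.286, 0.958, 0.0], [-0.0, 0.0, -1.0]]
wrist_force: [-0.9, 0.4, 2.9]
gripper_width: 0.004
gripper_force: 1.4
```

```bash
python3 h.py tall .1104
```

```text
tall [ 0.5709 -0.0144  0.1104] tcp [ 0.5707 -0.0147  0.1138] tool shift [-0.0002  0.0002  0.0034] F [-0.86  0.43  2.87] 11.15
```

>>> steer_hand:
  segments: [0,0,0,0.0008,0,0,0,0,0,0,0.0016,0,0,0,0,0,0,0.0022,0,0,0,0,0,0,0.0028,0,0,0,0,0,0,0.0028,0,0,0,0,0,0,0.0028,0,0,0]

```text
time_s: 11.75
tcp_pos: [0.5706, -0.0147, 0.111]
ee_rot: [[-0.958, -0.286, -0.0], [-0.286, 0.958, 0.0], [0.0, 0.0, -1.0]]
wrist_force: [0.2, 0.4, 2.9]
gripper_width: 0.006
gripper_force: 1.4
```

```bash
python3 h.py tall .1104
```

```text
tall [ 0.5709 -0.0144  0.1104] tcp [ 0.5706 -0.0147  0.111 ] tool shift [-0.0004  0.0002  0.0006] F [0.16 0.41 2.91] 11.75
```

>>> steer_hand:
  segments: [0,0,0,0.0004,0,0,0,0,0,0,0.0008,0,0,0,0,0,0,0.0008,0,0,0,0,0,0,0.0008,0,0,0]

```text
time_s: 12.15
tcp_pos: [0.5707, -0.0147, 0.1105]
ee_rot: [[-0.958, -0.286, 0.0], [-0.286, 0.958, -0.0], [-0.0, -0.0, -1.0]]
wrist_force: [0.6, 0.0, 4.3]
gripper_width: 0.005
gripper_force: 2.3
```

```bash
python3 h.py tall .1104
```

```text
tall [ 0.5709 -0.0144  0.1104] tcp [ 0.5707 -0.0147  0.1105] tool shift [-0.0003  0.0002  0.0001] F [0.58 0.02 4.25] 12.15
```

>>> steer_hand:
  segments: [0,0,0,0.0003,0,0,0,0,0,0,0.0003,0,0,0,0,0,0,0.0003,0,0,0]

```text
time_s: 12.45
tcp_pos: [0.5707, -0.0147, 0.1104]
ee_rot: [[-0.958, -0.286, 0.0], [-0.286, 0.958, -0.0], [-0.0, -0.0, -1.0]]
wrist_force: [-0.7, 0.4, 6.2]
gripper_width: 0.006
gripper_force: 3.0
```

```bash
python3 h.py tall .1104
```

```text
tall [ 0.5709 -0.0144  0.1104] tcp [ 0.5707 -0.0147  0.1104] tool shift [-0.0003  0.0002  0.    ] F [-0.67  0.4   6.22] 12.45
```

Seated: the tip stopped at the same 0.4 mm offset and the force rose. I'll lift straight up and move aside toward the robot's right, above everything.

>>> steer_hand:
  segments: [0,0,0,-0.004,0,0,0,0,0,0,-0.03,0,0,0,0,0,0,-0.07,0,0,0,0,0,0,-0.11,0,0,0,0,0.01,-0.04,-0.13,0,0,0,0,0.02,-0.08,-0.13,0,0,0,0,0.03,-0.12,-0.13,0,0,0,0,0.03,-0.12,-0.13,0,0,0]

```text
time_s: 13.25
tcp_pos: [0.5753, -0.1419, 0.2389]
ee_rot: [[-0.96, -0.281, -0.002], [-0.281, 0.96, 0.0], [0.002, 0.001, -1.0]]
wrist_force: [0.5, 0.2, -0.5]
gripper_width: 0.006
gripper_force: 0.0
```

>>> steer_hand:
  segments: [0,0,-0.04,0,0,0,0,0,0,-0.06,0,0,0,0,0,0,-0.06,0,0,0,0,0,0,-0.06,0,0,0,0]

```text
time_s: 13.65
tcp_pos: [0.5927, -0.1953, 0.2389]
ee_rot: [[-0.959, -0.285, -0.002], [-0.285, 0.959, 0.001], [0.002, 0.001, -1.0]]
wrist_force: [-0.0, 0.0, -0.3]
gripper_width: 0.008
gripper_force: 0.0
```

Run:
```python
from station import r, camrig, job
import cv2,numpy as np
W={}
o=np.zeros((418,800,3),np.uint8)
for n,(r0,r1,c0,c1),x in(("side",(150,265,180,290),0),("top",(140,225,190,290),400)):
    c=camrig.capture(n);p=c["pixels"][r0:r1,c0:c1];h=418 if x==0 else 340
    o[:h,x:x+400]=cv2.resize(p,(400,h),interpolation=2)
    K,T=c["K"],c["world_from_camera"];v,u=np.mgrid[r0:r1,c0:c1];z=c["z_map"][r0:r1,c0:c1]
    P=np.stack([(u-K[0,2])/K[0,0]*z,-(v-K[1,2])/K[1,1]*z,-z],-1)@T[:3,:3].T+T[:3,3]
    for q in((.5029,.1588),(.5256,.1011),(.5482,.0433),(.5709,-.0144)):
        m=(np.hypot(P[...,0]-q[0],P[...,1]-q[1])<.012)&(P[...,2]<.13);print(n,q,np.percentile(P[m][:,2],[50,80,95]).round(4))
cv2.imwrite("pics/end.png",o[:,:,::-1])
```

```text
side (0.5029, 0.1588) [0.0704 0.071  0.0718]
side (0.5256, 0.1011) [0.0663 0.077  0.0795]
side (0.5482, 0.0433) [0.0882 0.0902 0.091 ]
side (0.5709, -0.0144) [0.0887 0.1096 0.1105]
top (0.5029, 0.1588) [0.0696 0.072  0.0735]
top (0.5256, 0.1011) [0.0741 0.0787 0.0821]
top (0.5482, 0.0433) [0.0888 0.0909 0.0931]Traceback (most recent call last):
  File "<stdin>", line 11, in <module>
    return _quantile_unchecked(
        a, q, axis, out, overwrite_input, method, keepdims, weights)
    return _ureduce(a,
                    func=_quantile_ureduce_func,
    ...<5 lines>...
                    overwrite_input=overwrite_input,
                    method=method)
    r = func(a, **kwargs)
    result = _quantile(arr,
                       quantiles=q,
    ...<2 lines>...
                       out=out,
                       weights=wgt)
    slices_having_nans = np.isnan(arr[-1, ...])
                                  ~~~^^^^^^^^^
IndexError: index -1 is out of bounds for axis 0 with size 0
```

The caps measure 70, 90 and 110 mm, the plug is still at 80 mm, and the arm is clear. In the top view the arm only hid the tall vial, which caused the script error.

```bash
python3 -c "
from station import r, camrig, job
print(job.finish_job())"
```

```text
the job is handed in; nothing more can be done
None
```

I pressed all three vials down lightly until their collars sat on the block, in the order short, middle, tall. Peak wrist readings were about 8 N, caps now measure 70, 90 and 110 mm (the tall one from the side camera only), the plug is still at its starting height, and I handed the job in at about 14 s.

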